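# Cock the bench catapult and hold its release pin

## Robot

A 6-joint arm with a two-finger parallel gripper is mounted at the origin on the work surface. World frame = base frame: x ahead of the robot, y to its left, z up, the work surface at z = 0. Lengths are in mm, angles in rad, forces in N, time in s.
With the tool pointing down it reaches from about 250 to 850 mm from the base axis. Payload 12.5 kg.
Tool frame: the origin (TCP) lies at the very end of the fingers, on their centre line; the grasp point (between the pads) lies 19 mm behind it; z points along the fingers, y is the direction in which the jaws open and shut (so a half turn about z gives the same grasp; the last joint's range is limited). The gripper opens to 93 mm and grips with 3 to 60 N. Pads are 15 mm wide; open, the fingers measure 128 mm over their backs; the gripper's body (75 mm by 188 mm) begins 65 mm behind the grasp point.
Start: joints at [1.135, 0.351, 1.652, -0, 1.139, -0.085], TCP at [188.975, 516.5, 218.633] pointing down, gripper open.
Joint ranges: [-2.75, 2.75], [-0.79, 2.1], [0.01, 2.65], [-1.57, 4.71], [0.07, 3.14], [-2.87, 2.87]. Speed limits (rad/s): [2.22, 2.22, 2.79, 3.14, 3.14, 3.14].

## Interface

Orientations are given as a rotation vector (axis times angle).
In Python, from rig import arm gives the robot as it stands.
- The arm moves only by the tool play_rows, never from a script. Its argument "deltas" is text: rows parted by semicolons, each of 5 numbers parted by spaces: the shift along the tool's x, y, z in m, then the turn about the tool's z in rad, then the closure in counts, from 0 (fully open) to 255 (shut). A call has 1 to 12 rows; each row shifts and turns the pose as measured when the row begins, along the tool's axes as they then stand; what a row does not reach is not made up. A row lasts 1/8 s, in which the tool goes at most 62.5 mm and 10.7 degrees, less where a joint would pass 70% of its speed; a pose out of reach is approached as far as the arm can. A call with a gripper value outside its range is refused whole. The fingers move at their own pace and stop on an object; "grip_force" is the grip in N (left out, the last holds). Time passes only in rows, so rows that do not move let the fingers close. It gives the time, the measured TCP pose, the force and the opening at its end, in the units of the state.
- arm.read_state(): the state, without advancing time (a new reading comes with each control period).
- arm.snapshot(name): name is "scene" or "top"; returns a dict with "frame" (420x560x3 uint8, red, green, blue), "fovy" (degrees; the focal length in pixels is half the picture's height over the tangent of half this angle, whatever the lens; pixels are square), "cx", "cy" (the principal point, pixels), "rvec" (rotation vector, rad) and "tvec" (3), from world to camera coordinates, as OpenCV has them. Camera axes: x right, y down, z forward; pixel columns grow to the right and rows downward; lengths in mm; the calibration is good to about 2 mm. A picture is of the moment at which its call begins. There is no depth.
- arm.job_done(): hands the job in, once; it reports no verdict.
Trained networks look in the newest picture that a camera, given by its name, has taken for a name from the list of things; names that differ only in an ending like _2 or _b are one class to them, and where a whole thing is asked for, a point or a joint stands for the part that bears it (a point fixed in the world has none). Each returns a list of dicts, best first, with "confidence" (0 to 1); they miss things now and then, are a little off and sometimes report something else, mostly with a low value. They report only what shows in the picture. A call takes as long as a camera call. They do not tell look-alikes from the thing itself.
- arm.regions_of(camera, target): "mask" (420x560 bool, what is visible of it) and "bbox" ([left, top, right, bottom] in pixels, round what is visible of it).
- arm.landmark_of(camera, target): "position" ([column, row] in pixels: a listed point, or the origin of a listed thing).
The state is a dict: "time": time; "joints": joint angles; "joint_velocities": joint speeds; "tau": joint torques, N m; "tcp_pos": TCP position; "eef_rot": TCP orientation; "contact_force": force on the tool from outside, world axes, zero at the start; "moment": the same for the moment, N m; "width": finger opening in mm.
Only numpy, scipy, OpenCV 4.12 (cv2) and the standard library are available. Lean on these libraries where they do the work, as an engineer would, in place of code of your own. Each camera call takes 0.05 s, during which the arm holds its last target. There are 200 camera calls.

## Task

Get the bench catapult ready for the science show while its elastic is still off: push the throwing arm down until it is level, then take the red-handled release pin from its rack and thread it through both brass bushings, over the arm, until its tip stands about 2 cm out of the far bushing. Finish still gripping the pin there, without forcing it sideways in the bushings and with the arm left level, ready to pull it at the countdown; do not knock the other things on the table about.

Things in the scene. Friction and masses are not known exactly. Their poses are not given: they have to be found in the camera images.
- throw_arm (a joint): angle (rad) of the throwing arm, a light wooden beam 30 mm wide, 16 mm thick, hinged between the cheeks. 0 = level, pointing to -x of bore_mid (roughly at the robot); positive = free end raised (0.5 to 0.9 at the start). It stays where it is left (about 2 N at its end moves it) and can go past level down to -0.35. While raised it is above the bushings' line: a pin put in then would lie under it
- pivot (a point): pivot axis of the arm, half-way between the cheeks, 115 mm above the table; fixed, axes as bore_mid
- tab (a point): middle of the yellow finger tab at the arm's free end, on its top face, where it is pushed down: 215 mm from the pivot along the arm and 8 mm above the arm's centre line. The tab is 40 mm along the arm (which ends 235 mm from the pivot) and 30 mm wide. On the arm, 160 mm from the pivot, is the white ball cup, 49 mm across, rising 22 mm above the top face
- bore_mid (a point): point on the common axis of the two brass bushings, half-way between them, 138 mm above the table; y along the bores (level), z up, x forwards (from the arm's free end towards the pivot, which is 80 mm ahead and 23 mm lower). Bores 18 mm in diameter, from 25 to 43 mm either side of this point, flared to 27 mm at the outer faces. With the arm level its top face is 15 mm below the axis
- catapult: the bench catapult, bolted down, in the left or right half of the table, turned up to 0.2 rad; origin on the table under bore_mid, same axes. Two blue cheeks, 25 to 37 mm either side, 168 mm high, 35 mm behind to 115 mm ahead; base 18 mm high, 130 mm wide, 125 mm behind to 225 mm ahead; front tower 243 mm high, 170 to 200 mm ahead. The pin may go in from either side
- pin_grip (a point): centre of the pin's red handle, 24 x 24 mm in section, 64 mm long; x along the pin towards its tip, z up. At the start the pin lies level in the rack, 60 mm above the table, tip away from the robot, handle overhanging free at the near end. Grip the handle's two upright sides firmly (about 40 N): the pin, 0.08 to 0.17 kg, is heavier ahead of the handle
- pin_shoulder (a point): where the handle ends and the steel rod begins, on the pin's axis, 32 mm from pin_grip
- pin_tip (a point): tapered end of the rod, on the pin's axis, 172 mm from pin_grip; the rod is 12 mm in diameter and 140 mm long, the last 12 mm tapered to 5 mm
- pin: the release pin; origin and axes as pin_grip
- rack: fixed dark wooden parts rack in the other half of the table, x axis along the pin; origin on the table, 90 mm from pin_grip towards the tip. Base 130 x 100 mm; two notched uprights 64 mm high, 48 mm before and 50 mm beyond the origin, carry the rod in their middle notches (10 mm deep, open above). A plain spare peg in the notch 30 mm to its right stays there
- tape: bystander: roll of brown tape lying flat, 90 mm across, 25 mm high; origin at the centre of its underside
- cup: bystander: white plastic cup, 72 mm across, 72 mm high; origin at the centre of its underside
- candle: bystander: pink pillar candle, 58 mm across, 120 mm high; origin at the centre of its underside
- spray: bystander: blue spray bottle with yellow trigger head, 72 mm across, 213 mm high; origin at the centre of its underside
- flask: bystander: green glass bottle with a narrow neck, 100 mm across, 178 mm high; origin at the centre of its underside
- ball_tub: bystander: clear open tub of table-tennis balls, 150 x 200 mm, 70 mm high; origin at the centre of its underside
- crown: bystander: red and gold stage crown, 170 mm across, 150 mm high; origin at the centre of its underside
Not all that is in view belongs to the job. What is shaped like the pin but turquoise is not meant.

How it is judged (in metres and radians):
On the way:
1. the throwing arm is pushed down level (value of joint throw_arm between -0.09 and 0.09 rad), for 0.2 s.
At the end, for the whole second after the job is handed in: Arm level within 5 degrees (0.09 rad). Pin through both bushings along their axis (tip and shoulder within 12 mm of it), tip 8 to 35 mm beyond one outer face, handle outside the other; gripped by the fingers with over 3 N and pressing on the catapult with under 10 N (all of step 1 and ((y of pin_tip in the frame of bore_mid between 0.051 and 0.078 m and y of pin_shoulder in the frame of bore_mid below -0.043 m) or (y of pin_tip in the frame of bore_mid between -0.078 and -0.051 m and y of pin_shoulder in the frame of bore_mid above 0.043 m)) and x of pin_tip in the frame of bore_mid between -0.012 and 0.012 m and z of pin_tip in the frame of bore_mid between -0.012 and 0.012 m and x of pin_shoulder in the frame of bore_mid between -0.012 and 0.012 m and z of pin_shoulder in the frame of bore_mid between -0.012 and 0.012 m and contact force between the fingers and pin above 3 N and contact force between pin and catapult below 10 N); the arm keeps its last pose, push and grip.
It fails at once if a bystander is shifted more than 3 cm or tipped over (distance of any of tape, cup, candle, spray, flask, ball_tub, crown from where it was at the start of the episode above 0.03 m or angle between any of tape, cup, candle, spray, flask, ball_tub, crown's own z axis and vertical above 0.35 rad).
It also fails if it takes over 67 s, if anything falls off the work surface, if the arm or the gripper's body presses on something with over 40 N, if the wrist force passes 120 N, or if a joint passes its speed limit or range.

## Working session

There is one attempt and no reset: what is moved stays moved. The work goes in short steps, Python scripts to look and compute and a tool call to move; the robot and the scene stay as the last step left them, time stands still between calls to the robot, and variables do not carry over. Pictures are saved under pics/ and viewed, about 8 in all and at most 12, crops included, and the job is handed in when it is done.

Besides the shell and the picture viewer there is one more tool, called after "Emit:" by a JSON object that holds its "op" and its "data". play_rows: Moves the arm, as the interface text tells. Its arguments: {"type":"object","properties":{"deltas":{"type":"string"},"grip_force":{"type":"number"}},"required":["deltas"]}

```bash
ls; mkdir -p pics
cat > h.py <<'E'
import numpy as np,cv2
from rig import arm
from scipy.spatial.transform import Rotation as R
def cam(name):
    s=arm.snapshot(name);f=210/np.tan(np.radians(s['fovy'])/2)
    s['K']=np.array([[f,0,s['cx']],[0,f,s['cy']],[0,0,1]]);s['R']=R.from_rotvec(np.ravel(s['rvec'])).as_matrix();s['t']=np.ravel(s['tvec']);return s
def ray(s,p):
    d=s['R'].T@np.linalg.solve(s['K'],[p[0],p[1],1]);return -s['R'].T@s['t'],d
def atz(s,p,z):
    c,d=ray(s,p);return c+d*(z-c[2])/d[2]
def proj(s,X):
    X=np.atleast_2d(X)@s['R'].T+s['t'];u=X@s['K'].T;return u[:,:2]/u[:,2:]
def tri(obs):
    A=0;b=0
    for s,p in obs:
        c,d=ray(s,p);d=d/np.linalg.norm(d);M=np.eye(3)-np.outer(d,d);A=A+M;b=b+M@c
    return np.linalg.solve(A,b)
E
cat > l.py <<'E'
from h import *
S={n:cam(n) for n in('scene','top')}
for n in S:cv2.imwrite(f'pics/{n}0.png',S[n]['frame'][:,:,::-1]); print(n,-S[n]['R'].T@S[n]['t'],S[n]['fovy'])
Z=dict(tab=200,bore_mid=138,pivot=115,catapult=0,pin_grip=60,pin_shoulder=60,pin_tip=60,rack=0,tape=0,cup=0,candle=0,spray=0,flask=0,ball_tub=0,crown=0)
for k,z in Z.items():
    for n in S:
        for d in arm.landmark_of(n,k)[:3]: print(k,n,np.round(d['position'],1),round(d['confidence'],2),np.round(atz(S[n],d['position'],z)))
print(arm.read_state())
E
python3 l.py
```

```text
pics
scene [984.43345435 712.14917379 980.06230559] 55.684876423776785
top [ 514.14489644    2.71206903 1487.56806136] 52.880087388750724
tab scene [264.6 129. ] 0.92 [ 508. -240.  200.]
tab scene [302.7 268.1] 0.43 [677. 282. 200.]
tab top [337.8 222. ] 0.62 [ 550. -182.  200.]
bore_mid scene [244.4 162.1] 0.92 [ 609. -190.  138.]
bore_mid top [333.8 201.7] 0.86 [ 617. -178.  138.]
pivot scene [217.  179.1] 0.91 [ 710. -181.  115.]
pivot top [340. 178.] 0.57 [ 697. -201.  115.]
catapult scene [244.  191.4] 0.83 [ 614. -198.    0.]
catapult top [330.3 199.3] 0.83 [ 636. -184.    0.]
pin_grip scene [330.3 247.2] 0.89 [515. 180.  60.]
pin_grip scene [319.1 252.6] 0.66 [554. 181.  60.]
pin_grip scene [359.3 242.5] 0.64 [431. 206.  60.]
pin_grip top [316.7 269.7] 0.76 [ 393. -131.   60.]
pin_grip top [223.6 229.8] 0.66 [526. 184.  60.]
pin_grip top [229.5 259. ] 0.59 [428. 163.  60.]
pin_shoulder scene [362.7 239.5] 0.82 [415. 201.  60.]
pin_shoulder scene [315.1 178.8] 0.68 [400. -84.  60.]
pin_shoulder scene [321.2 248.5] 0.62 [540. 172.  60.]
pin_shoulder top [311.9 279.3] 0.86 [ 361.
[... 1378 characters left out ...]
 [411.9 201.6] 0.58 [ 630. -474.    0.]
{'time': 1.6, 'joints': array([ 1.13538290e+00,  3.50716949e-01,  1.65182736e+00,  7.72538268e-06,
        1.13908203e+00, -8.45746347e-02]), 'joint_velocities': array([-0.00142163,  0.00028748, -0.00017657,  0.00101567, -0.00035111,
        0.00168673]), 'tau': array([ 1.99290094e-03, -4.97251225e+01, -2.85487014e+01,  7.00368988e-02,
        2.20172305e-02,  8.68198782e-06]), 'tcp_pos': array([188.97825553, 516.48962892, 218.61285634]), 'eef_rot': array([-5.48276549e-01, -3.09336390e+00,  4.82964833e-05]), 'contact_force': array([0.79234433, 0.57062124, 0.32383351]), 'moment': array([-0.01886049, -0.02717193,  0.01604741]), 'width': 93.3924991244627}
```

```bash
python3 -c "
import cv2
for n,(a,b,c,d) in dict(scene=(150,90,430,300),top=(120,140,430,330)).items():
    i=cv2.imread(f'pics/{n}0.png')[b:d,a:c];cv2.imwrite(f'pics/{n}0c.png',cv2.resize(i,(800,int(800*(d-b)/(c-a))),interpolation=2))"
```

```text
(no output)
```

View pics/scene0c.png

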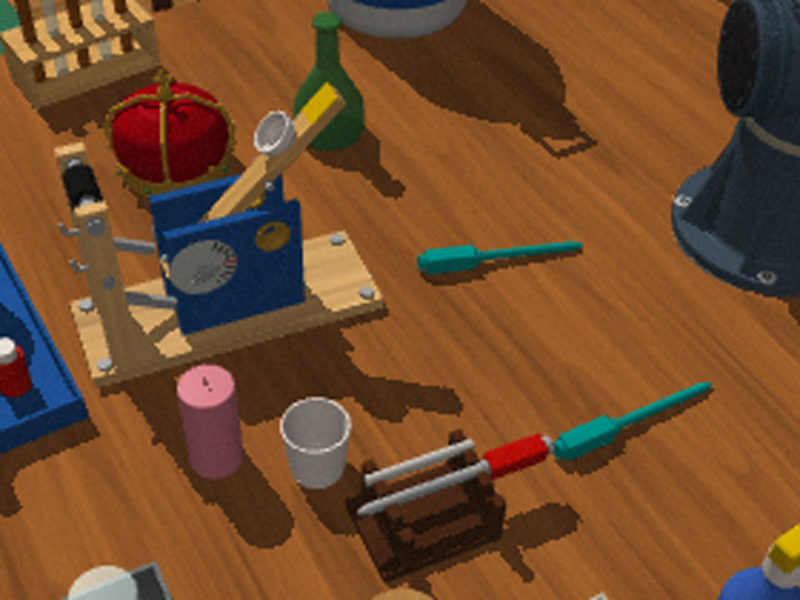

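View pics/top0c.png

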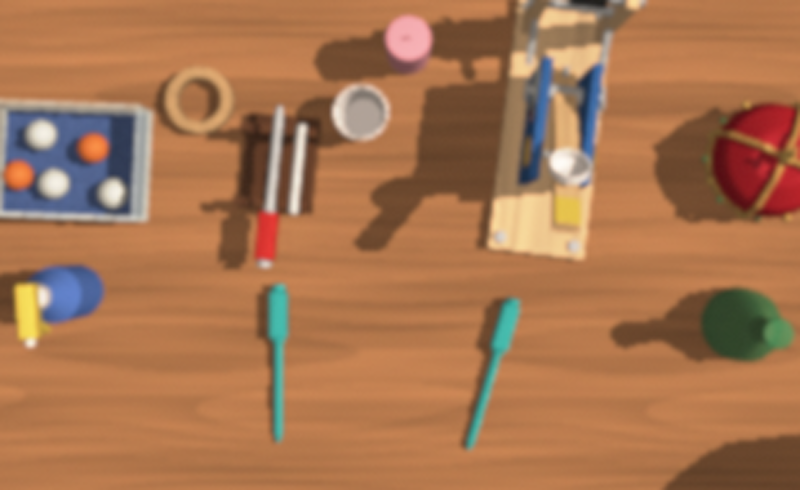

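The red pin is in the left rack at about scene crop (515,455). The turquoise look-alikes lie nearer the robot. The catapult is on the right with its arm raised and the brass bushing at crop (272,236). Next I fit the catapult pose.

Run:
```python
import cv2,numpy as np
a=cv2.imread('pics/scene0.png')[110:230,170:290];b=cv2.imread('pics/top0.png')[135:245,300:365]
A=cv2.resize(a,None,fx=4,fy=4,interpolation=2);B=cv2.resize(b,None,fx=5,fy=5,interpolation=2)
o=np.zeros((550,805,3),np.uint8);o[:480,:480]=A;o[:550,480:]=B;cv2.imwrite('pics/z1.png',o[:,:800])
```

```text
(no output)
```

View pics/z1.png

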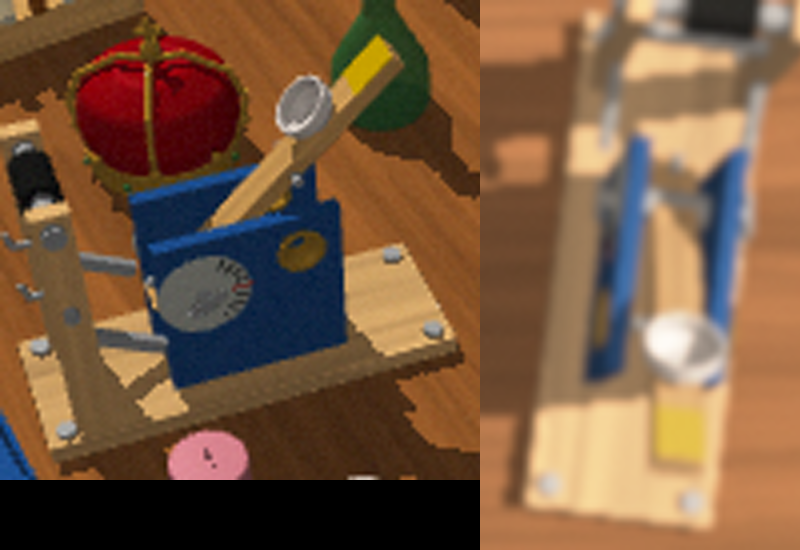

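```bash
cat > fit.py <<'E'
from h import *
from scipy.optimize import least_squares
S={n:cam(n) for n in('scene','top')}
o=dict(scene=(4,170,110,0),top=(5,300,135,480))
P=[('scene',115,37,168,150,252),('scene',-35,37,168,339,204),('scene',115,37,18,178,387),('scene',-35,37,18,346,341),('scene',-125,-65,18,405,242),('scene',-125,65,18,463,347),('scene',225,65,18,60,452),('scene',225,-65,18,20,345),('scene',0,43,138,302,251),
('top',-125,65,18,525,505),('top',-125,-65,18,712,527),('top',115,25,168,650,140),('top',225,65,18,587,12)]
obs=[]
for n,x,y,z,u,v in P:
    k,a,b,w=o[n];obs.append((n,np.array([x,y,z]),np.array([(u-w+.5)/k-.5+a,(v+.5)/k-.5+b])))
def W(q,X):
    c,s=np.cos(q[2]),np.sin(q[2]);return np.array([q[0]+c*X[0]-s*X[1],q[1]+s*X[0]+c*X[1],X[2]])
def res(q,ns):return np.concatenate([proj(S[n],W(q,X))[0]-p for n,X,p in obs if n in ns])
for ns in(('scene',),('top',),('scene','top')):
    r=least_squares(res,[615,-185,-.1],args=(ns,),loss='soft_l1',x_scale=[1,1,.01]);print(ns,r.x.round(3))
print(res(r.x,ns).reshape(-1,2).round(1))
q=r.x
# arm angle from tab
t={n:arm.landmark_of(n,'tab')[0]['position'] for n in S}
def T(a):return W(q,[80-215*np.cos(a)-8*np.sin(a),0,115+215*np.sin(a)+8*np.cos(a)])
for n in S:
    a=least_squares(lambda a:proj(S[n],T(a[0]))[0]-t[n],[.7]);print('angle',n,a.x,a.fun,T(a.x[0]))
np.save('q.npy',q)
E
python3 fit.py
```

```text
('scene',) [ 6.21211e+02 -1.86037e+02 -1.19000e-01]
('top',) [ 6.23412e+02 -1.85862e+02 -1.18000e-01]
('scene', 'top') [ 6.22032e+02 -1.85827e+02 -1.19000e-01]
[[ 0.9  0.7]
 [ 0.6  0.8]
 [-0.6  0.8]
 [ 0.4  0.4]
 [-0.3 -0.3]
 [-1.1 -2.5]
 [-2.2 -0.2]
 [-0.7 -0.7]
 [ 0.3  0.2]
 [ 0.1  0.6]
 [-0.3  0.8]
 [ 0.4 -0.2]
 [-0.3  0.4]]
angle scene [0.71965082] [ 1.5272001  -1.97061874] [ 535.68822926 -175.49008492  262.72754204]
angle top [0.83536949] [-0.13542074 -0.03339335] [ 552.35327741 -177.48514861  279.79928796]
```

Create d.py:
```python
# usage: d.py x y z psi : tool-frame delta to target
import sys
from h import *
s=arm.read_state();M=R.from_rotvec(s['eef_rot']).as_matrix();t=list(map(float,sys.argv[1:]))
psi=np.arctan2(M[1,1],M[0,1]);print('t',round(s['time'],2),'pos',s['tcp_pos'].round(1),'psi',psi.round(4),'tilt',M[:,2].round(3),'F',s['contact_force'].round(1),'w',round(s['width'],1),'j6',s['joints'][5].round(2))
if len(t)>=3: print('delta m',(M.T@(np.array(t[:3])-s['tcp_pos'])/1000).round(4),'turn',(round(-(t[3]-psi),4) if len(t)>3 else ''))
```

```text
(no output)
```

Emit:
{"op": "play_rows", "data": {"deltas": "0 0 -0.045 -0.058 255;0 0 -0.045 -0.058 255;0 0 -0.045 -0.058 255;0 0 -0.045 -0.058 255", "grip_force": 40}}

```text
time: 2.3
tcp_pos: [188.5, 515.4, 400.6]
eef_rot: [-0.176, -3.134, 0.01]
contact_force: [-0.3, -0.2, -0.6]
width: 57.3
```

```bash
python3 d.py 545 -177 380 1.4515
```

```text
t 2.3 pos [188.5 515.4 400.6] psi 1.4589 tilt [-0.003 -0.006 -1.   ] F [-0.3 -0.2 -0.6] w 57.3 j6 -0.32
delta m [-0.4317 -0.6481  0.024 ] turn 0.0074
```

Emit:
{"op": "play_rows", "data": {"deltas": "-0.036 -0.05 0 0 255;-0.036 -0.05 0 0 255;-0.036 -0.05 0 0 255;-0.036 -0.05 0 0 255;-0.036 -0.05 0 0 255;-0.036 -0.05 0 0 255;-0.036 -0.05 0 0 255;-0.036 -0.05 0 0 255;-0.036 -0.05 0 0 255;-0.036 -0.05 0 0 255;-0.036 -0.05 0 0 255;-0.036 -0.05 0 0 255"}}

```text
time: 3.8
tcp_pos: [556.1, -137.0, 406.9]
eef_rot: [0.165, 3.131, 0.002]
contact_force: [1.6, 0.8, -0.1]
width: 0.1
```

```bash
python3 d.py 540 -176 340 1.4515
```

```text
t 3.8 pos [ 556.1 -137.   406.9] psi 1.4655 tilt [ 0.007  0.001 -1.   ] F [ 1.6  0.8 -0.1] w 0.1 j6 -1.79
delta m [ 0.0124 -0.0406  0.0668] turn 0.014
```

Emit:
{"op": "play_rows", "data": {"deltas": "0.004 -0.02 0.022 0.014 255;0.002 -0.02 0.04 0 255;0 0 0.03 0 255;0 0 0 0 255"}}

```text
time: 4.3
tcp_pos: [546.8, -181.6, 310.9]
eef_rot: [0.195, 3.13, 0.002]
contact_force: [0.2, 0.0, 0.8]
width: 0.6
```

```bash
python3 d.py 547 -177 285 1.4515;  python3 - <<'E'
from h import *
a=cam('scene')['frame'][80:200,200:320,::-1];b=cam('top')['frame'][160:260,300:380,::-1]
o=np.zeros((500,800,3),np.uint8);o[:480,:400]=cv2.resize(a,(400,400),interpolation=2)[:480] if 0 else np.pad(cv2.resize(a,(400,400),interpolation=2),((0,80),(0,0),(0,0)));o[:500,400:]=cv2.resize(b,(400,500),interpolation=2)
cv2.imwrite('pics/z2.png',o)
E
```

```text
t 4.3 pos [ 546.8 -181.6  310.9] psi 1.4462 tilt [ 0.005  0.001 -1.   ] F [0.2 0.  0.8] w 0.6 j6 -1.85
delta m [0.0005 0.0045 0.0259] turn -0.0053
```

View pics/z2.png

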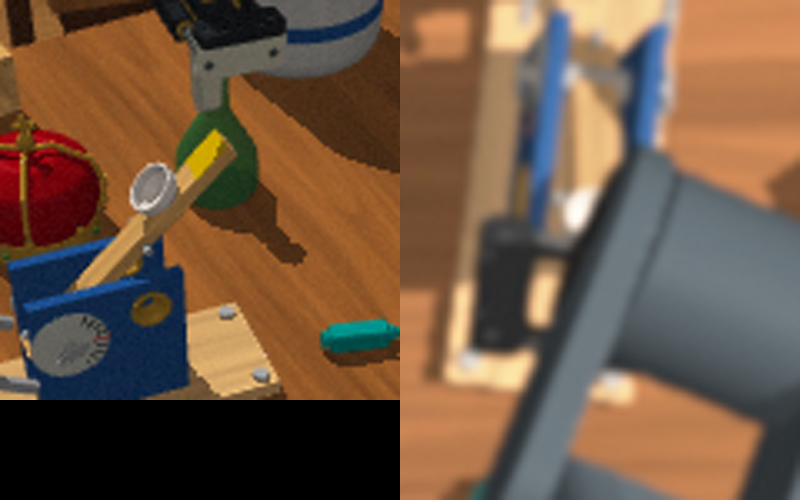

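Emit:
{"op": "play_rows", "data": {"deltas": "0 0.0045 0.026 -0.005 255;0 0 0.01 0 255;0.014 0 0.015 0 255;0.012 0 0.017 0 255;0.0105 0 0.018 0 255;0.009 0 0.019 0 255"}}

```text
time: 5.15
tcp_pos: [509.7, -173.2, 216.8]
eef_rot: [0.181, 3.108, -0.01]
contact_force: [-0.2, -0.9, 1.4]
width: 0.3
```

```bash
python3 d.py 488 -170 123 1.4515
```

```text
t 5.15 pos [ 509.7 -173.2  216.8] psi 1.4541 tilt [ 0.028 -0.008 -1.   ] F [-0.2 -0.9  1.4] w 0.3 j6 -1.87
delta m [0.0246 0.0011 0.0932] turn 0.0026
```

Emit:
{"op": "play_rows", "data": {"deltas": "0.009 0 0.012 0 255;0.007 0 0.02 0 255;0.005 0 0.0205 0 255;0.002 0 0.021 0 255;0.001 0 0.012 0 255;0 0 0 0 255"}}

```text
time: 5.9
tcp_pos: [490.4, -172.5, 133.2]
eef_rot: [0.18, 3.1, -0.015]
contact_force: [0.1, 0.3, 0.6]
width: 0.7
```

```bash
python3 d.py 488 -170 123 1.4515
```

```text
t 5.9 pos [ 490.4 -172.5  133.2] psi 1.4547 tilt [ 0.035 -0.012 -0.999] F [0.1 0.3 0.6] w 0.7 j6 -1.89
delta m [0.0031 0.0022 0.0101] turn 0.0032
```

Emit:
{"op": "play_rows", "data": {"deltas": "0.003 0.002 0.009 0 255;0 0 0.002 0 255;0 0 0 0 255"}}

```text
time: 6.28
tcp_pos: [489.0, -170.5, 123.0]
eef_rot: [0.179, 3.098, -0.017]
contact_force: [-0.0, 0.3, -0.1]
width: 0.5
```

```bash
python3 d.py 488 -170 123 1.4515;  python3 - <<'E'
from h import *
a=cam('scene')['frame'][110:210,190:310,::-1]
cv2.imwrite('pics/z3.png',cv2.resize(a,None,fx=6,fy=6,interpolation=2))
E
```

```text
t 6.28 pos [ 489.  -170.5  123. ] psi 1.4549 tilt [ 0.038 -0.013 -0.999] F [-0.   0.3 -0.1] w 0.5 j6 -1.89
delta m [ 0.001   0.0004 -0.    ] turn 0.0034
```

View pics/z3.png

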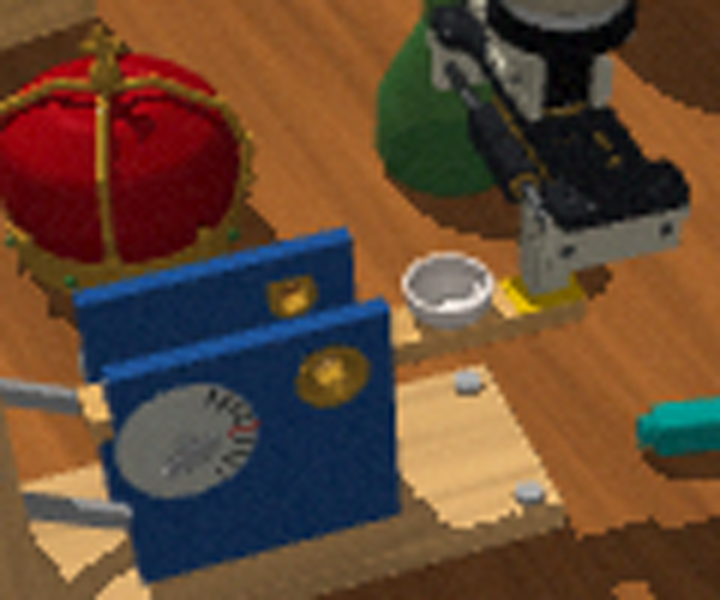

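The arm looks level, with the finger on the tab at crop (545,280). Both bushings are in view. Next I lift off and measure the pin from the first pictures.

Emit:
{"op": "play_rows", "data": {"deltas": "0 0 -0.03 0 255;0 0 -0.045 0 200;0 0.03 -0.04 0 100;0 0.05 0 0 0;0 0.05 0 0 0;0 0.05 0 0 0;0 0.05 0 0 0;0 0.05 0 0 0"}}

```text
time: 7.32
tcp_pos: [518.6, 114.8, 241.9]
eef_rot: [0.188, 3.093, -0.016]
contact_force: [-0.0, 0.6, 0.3]
width: 66.3
```

```bash
cat > pin.py <<'E'
from h import *
from scipy.optimize import least_squares
S={n:cam(n) for n in('scene','top')};O={}
for n in S:
    I=cv2.imread(f'pics/{n}0.png').astype(int);b,g,r=I[...,0],I[...,1],I[...,2]
    m=((r>120)&(g<60)&(b<60)).astype(np.uint8)
    N,L,st,C=cv2.connectedComponentsWithStats(m)
    for i in range(1,N):
        if st[i,4]>25:
            print(n,st[i],C[i].round(1),atz(S[n],C[i],62).round(1))
    x0,x1,y0,y1=(200,270,170,290) if n=='top' else (260,350,230,300)
E
python3 pin.py; python3 d.py 0 0 0
python3 - <<'E'
import cv2,numpy as np
a=cv2.imread('pics/scene0.png')[230:300,265:350];b=cv2.imread('pics/top0.png')[170:250,205:250]
o=np.zeros((480,780,3),np.uint8);o[:420,:510]=cv2.resize(a,None,fx=6,fy=6,interpolation=2);o[:480,510:]=cv2.resize(b,None,fx=6,fy=6,interpolation=2);cv2.imwrite('pics/z4.png',o)
E
```

```text
scene [210 119  15   6  45] [216.2 121.2] [ 568.1 -542.8   62. ]
scene [190 127  16  12 146] [198.4 132.6] [ 655.8 -506.5   62. ]
scene [319 242  23  12 148] [329.8 247.5] [517.8 181.6  62. ]
scene [335 339  15  10  32] [343.6 345.1] [649.6 439.5  62. ]
scene [372 369  16   9  32] [380.7 374.2] [614.5 535.6  62. ]
scene [493 378  38  22 113] [511.9 388.3] [377.4 697.8  62. ]
scene [448 400  39  20  94] [467.9 409.9] [497.4 683.9  62. ]
top [404 180  25  18 253] [417.8 187.7] [ 672.7 -474.3   62. ]
top [430 186  11  20 137] [435.2 196.1] [ 644.6 -533.3   62. ]
top [402 196  19  21 241] [409.9 205.2] [ 613.1 -446.8   62. ]
top [416 205  23  19 240] [426.9 213.9] [ 583.6 -504.4   62. ]
top [220 223   7  16  81] [222.7 230.7] [522.6 186.5  62. ]
t 7.42 pos [518.6 116.8 241.7] psi 1.4528 tilt [ 0.042 -0.012 -0.999] F [ 0.4 -0.8  0.2] w 74.1 j6 -1.3
delta m [ 0.5113 -0.1754  0.2211] turn
```

View pics/z4.png

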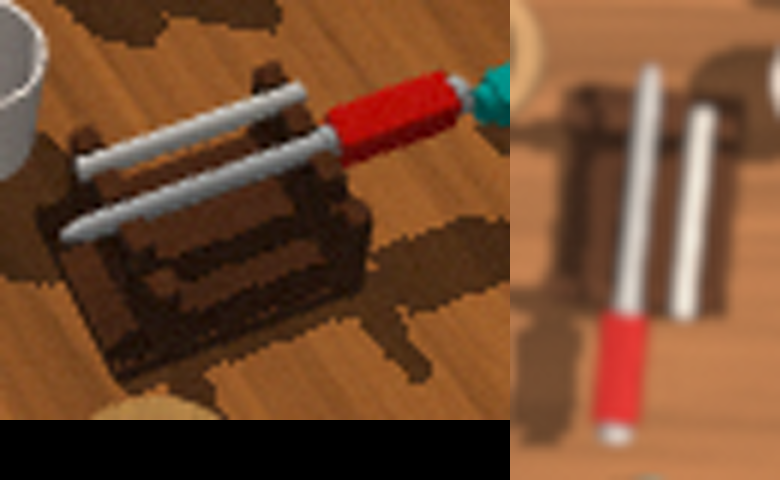

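Run:
```python
from h import *
from scipy.optimize import least_squares
S={n:cam(n) for n in('scene','top')}
obs=[('top',-32,615,427),('top',32,627,315),('top',172,652,68),('scene',32,336,140),('scene',172,64,236),('scene',-32,454,94)]
O=[]
for n,l,u,v in obs:
    a,b,w=(205,170,510) if n=='top' else (265,230,0);O.append((n,l,np.array([(u-w+.5)/6-.5+a,(v+.5)/6-.5+b])))
def f(q,ns):return np.concatenate([proj(S[n],[q[0]+l*np.cos(q[2]),q[1]+l*np.sin(q[2]),60])[0]-p for n,l,p in O if n in ns])
for ns in(('top',),('scene',),('top','scene')):
    r=least_squares(f,[520,185,0],args=(ns,),x_scale=[1,1,.01]);print(r.x.round(3),r.fun.round(1))
```

```text
[ 5.20201e+02  1.85531e+02 -8.90000e-02] [ 0.   0.1 -0.  -0.1  0.  -0. ]
[ 5.18253e+02  1.85854e+02 -8.60000e-02] [-0.1 -0.3  0.2  0.  -0.1  0.3]
[ 5.19109e+02  1.85809e+02 -8.80000e-02] [-0.1  0.5 -0.1  0.2 -0.1  0.3 -0.3 -0.2 -0.2  0.  -0.3  0.4]
```

Emit:
{"op": "play_rows", "data": {"deltas": "-0.01 0 -0.018 0 0;-0.011 0 -0.018 0 0;-0.012 0 -0.017 0 0;-0.012 0 -0.017 0 0"}}

```text
time: 8.02
tcp_pos: [560.1, 103.4, 314.7]
eef_rot: [0.193, 3.096, -0.019]
contact_force: [-0.4, 0.1, 0.5]
width: 93.1
```

```bash
python3 d.py 519.5 185.7 110 1.483
```

```text
t 8.03 pos [560.1 103.4 314.7] psi 1.4458 tilt [ 0.038 -0.015 -0.999] F [-0.4  0.1  0.5] w 93.1 j6 -1.33
delta m [0.0587 0.0786 0.2017] turn -0.0372
```

Emit:
{"op": "play_rows", "data": {"deltas": "0.02 0.026 0.02 -0.012 0;0.02 0.026 0.03 -0.012 0;0.019 0.026 0.03 -0.012 0;0 0 0.04 0 0;0 0 0.04 0 0;0 0 0.03 0 0;0 0 0 0 0"}}

```text
time: 8.9
tcp_pos: [520.2, 176.8, 119.5]
eef_rot: [0.155, 3.093, -0.021]
contact_force: [-0.4, 0.2, 0.4]
width: 92.8
```

```bash
python3 d.py 519.5 185.7 110 1.483
```

```text
t 8.9 pos [520.2 176.8 119.5] psi 1.4706 tilt [ 0.044 -0.016 -0.999] F [-0.4  0.2  0.4] w 92.8 j6 -1.19
delta m [0.002  0.0089 0.0093] turn -0.0124
```

Emit:
{"op": "play_rows", "data": {"deltas": "0.002 0.009 0.01 -0.012 0;0 0 0 0 0"}}

```text
time: 9.15
tcp_pos: [520.7, 185.5, 110.9]
eef_rot: [0.137, 3.091, -0.02]
contact_force: [-0.5, 0.4, 0.2]
width: 93.0
```

```bash
python3 d.py 519.5 185.7 41 1.483;  python3 - <<'E'
from h import *
for n,p in (('scene',[519,186,60]),('top',[519,186,60])):
    s=cam(n);u=proj(s,p)[0].astype(int);print(u)
    a=s['frame'][u[1]-50:u[1]+30,u[0]-50:u[0]+50,::-1]
    globals()[n]=cv2.resize(a,(400,320),interpolation=2)
cv2.imwrite('pics/z5.png',np.hstack([scene,top]))
E
```

```text
t 9.15 pos [520.7 185.5 110.9] psi 1.4818 tilt [ 0.046 -0.015 -0.999] F [-0.5  0.4  0.2] w 93.0 j6 -1.19
delta m [0.0046 0.0008 0.0698] turn -0.0012
[330 249]
[222 231]
```

View pics/z5.png

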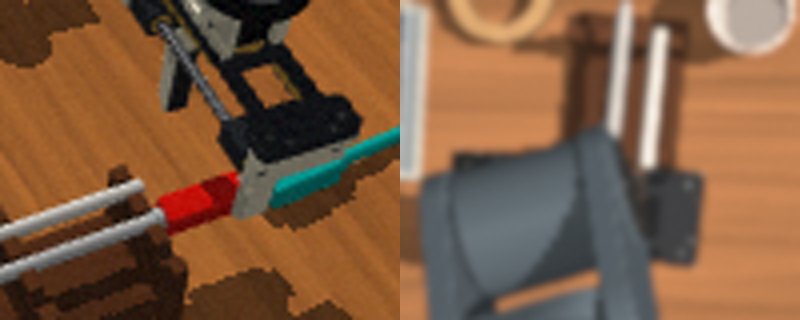

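The fingers straddle the handle at about crop (200,205), so I descend and grip.

Emit:
{"op": "play_rows", "data": {"deltas": "0.0015 0 0.025 0 0;0.0015 0 0.025 0 0;0.0015 0.001 0.018 -0.001 0;0 0 0.001 0 0"}}

```text
time: 9.75
tcp_pos: [522.4, 186.5, 44.3]
eef_rot: [0.135, 3.084, -0.017]
contact_force: [0.1, -0.4, -0.3]
width: 93.1
```

```bash
python3 d.py 519.5 185.7 41 1.483
```

```text
t 9.75 pos [522.4 186.5  44.3] psi 1.483 tilt [ 0.054 -0.013 -0.998] F [ 0.1 -0.4 -0.3] w 93.1 j6 -1.18
delta m [ 0.003  -0.001   0.0031] turn -0.0
```

Emit:
{"op": "play_rows", "data": {"deltas": "0 0 -0.06 0 0;0 0 -0.06 0 0;0 0 -0.06 0 0"}}

```text
time: 10.12
tcp_pos: [511.4, 188.4, 228.0]
eef_rot: [0.135, 3.089, -0.019]
contact_force: [0.8, 0.2, 0.0]
width: 92.9
```

```bash
python3 d.py 519.5 185.7 41 1.483
```

```text
t 10.12 pos [511.4 188.4 228. ] psi 1.483 tilt [ 0.049 -0.015 -0.999] F [0.8 0.2 0. ] w 92.9 j6 -1.19
delta m [ 1.100e-03 -1.000e-04  1.872e-01] turn 0.0
```

Emit:
{"op": "play_rows", "data": {"deltas": "0 0 0 0 0;0 0 0 0 0;0 0 0 0 0;0 0 0 0 0"}}

```text
time: 10.62
tcp_pos: [512.4, 188.7, 232.7]
eef_rot: [0.135, 3.082, -0.015]
contact_force: [-0.1, 0.3, -0.9]
width: 93.2
```

```bash
python3 d.py 519.5 185.7 41 1.483
```

```text
t 10.62 pos [512.4 188.7 232.7] psi 1.4831 tilt [ 0.056 -0.012 -0.998] F [-0.1  0.3 -0.9] w 93.2 j6 -1.19
delta m [ 0.0037 -0.001   0.1918] turn 0.0001
```

Emit:
{"op": "play_rows", "data": {"deltas": "-0.06 0 0 0 0;-0.06 0 0 0 0"}}

```text
time: 10.88
tcp_pos: [631.1, 178.7, 237.8]
eef_rot: [0.131, 3.086, -0.017]
contact_force: [0.6, 0.5, -0.1]
width: 93.1
```

```bash
python3 d.py 519.5 185.7 41 1.483
```

```text
t 10.88 pos [631.1 178.7 237.8] psi 1.4855 tilt [ 0.052 -0.013 -0.999] F [ 0.6  0.5 -0.1] w 93.1 j6 -1.26
delta m [ 0.122  -0.0008  0.1907] turn 0.0025
```

Emit:
{"op": "play_rows", "data": {"deltas": "0.06 0 0 0 0;0.06 0 0 0 0"}}

```text
time: 11.12
tcp_pos: [518.1, 188.6, 224.0]
eef_rot: [0.138, 3.091, -0.02]
contact_force: [-0.5, 0.9, 1.5]
width: 93.2
```

```bash
python3 d.py 519.5 185.7 41 1.483
```

```text
t 11.12 pos [518.1 188.6 224. ] psi 1.4814 tilt [ 0.046 -0.015 -0.999] F [-0.5  0.9  1.5] w 93.2 j6 -1.19
delta m [ 0.007  -0.0008  0.1829] turn -0.0016
```

Emit:
{"op": "play_rows", "data": {"deltas": "-0.06 0 0 0 0;0.06 0 0 0 0;-0.06 0 0 0 0;0.06 0 0 0 0;-0.06 0 0 0 0;0.06 0 0 0 0;-0.06 0 0 0 0;0.06 0 0 0 0"}}

```text
time: 12.12
tcp_pos: [522.0, 180.6, 187.6]
eef_rot: [-0.133, -3.081, 0.065]
contact_force: [-2.1, 0.0, 0.4]
width: 93.2
```

```bash
python3 d.py 519.5 185.7 41 1.483
```

```text
t 12.12 pos [522.  180.6 187.6] psi 1.4857 tilt [-0.058 -0.04  -0.998] F [-2.1  0.   0.4] w 93.2 j6 -1.21
delta m [-0.0051  0.0114  0.1461] turn 0.0027
```

Emit:
{"op": "play_rows", "data": {"deltas": "0 0 0 0 0;0 0 0 0 0"}}

```text
time: 12.38
tcp_pos: [518.5, 180.4, 184.4]
eef_rot: [-0.131, -3.074, 0.068]
contact_force: [0.0, -0.1, 0.7]
width: 93.0
```

```bash
python3 d.py 519.5 185.7 41 1.483
```

```text
t 12.38 pos [518.5 180.4 184.4] psi 1.487 tilt [-0.066 -0.042 -0.997] F [ 0.  -0.1  0.7] w 93.0 j6 -1.21
delta m [-0.0094  0.0121  0.1427] turn 0.004
```

Emit:
{"op": "play_rows", "data": {"deltas": "0 0 0 0 0;0 0 0 0 0"}}

```text
time: 12.62
tcp_pos: [519.2, 180.3, 184.9]
eef_rot: [-0.132, -3.075, 0.068]
contact_force: [0.5, -0.3, 0.1]
width: 93.1
```

```bash
python3 d.py 519.5 185.7 41 1.483
```

```text
t 12.62 pos [519.2 180.3 184.9] psi 1.4866 tilt [-0.065 -0.041 -0.997] F [ 0.5 -0.3  0.1] w 93.1 j6 -1.21
delta m [-0.0086  0.0121  0.1432] turn 0.0036
```

Emit:
{"op": "play_rows", "data": {"deltas": "0.06 0 0 0 0;-0.06 0 0 0 0;0.06 0 0 0 0;-0.06 0 0 0 0;0 0 0 0 0;0 0 0 0 0"}}

```text
time: 13.38
tcp_pos: [509.9, 176.6, 175.4]
eef_rot: [-0.13, -3.045, 0.08]
contact_force: [-0.3, 0.0, 0.1]
width: 92.5
```

```bash
python3 d.py 519.5 185.7 41 1.483
```

```text
t 13.38 pos [509.9 176.6 175.4] psi 1.4881 tilt [-0.094 -0.049 -0.994] F [-0.3  0.   0.1] w 92.5 j6 -1.22
delta m [-0.0208  0.0175  0.1323] turn 0.0051
```

Emit:
{"op": "play_rows", "data": {"deltas": "0 0 -0.06 0 0;0 0 0.06 0 0;0 0 -0.06 0 0;0 0 0.06 0 0;0 0 -0.06 0 0;0 0 0 0 0;0 0 0 0 0"}}

```text
time: 14.25
tcp_pos: [511.8, 179.3, 231.4]
eef_rot: [-0.128, -3.041, 0.083]
contact_force: [0.2, 0.1, -0.3]
width: 93.0
```

```bash
python3 d.py 519.5 185.7 41 1.483
```

```text
t 14.25 pos [511.8 179.3 231.4] psi 1.4893 tilt [-0.099 -0.05  -0.994] F [ 0.2  0.1 -0.3] w 93.0 j6 -1.22
delta m [-0.025   0.018   0.1881] turn 0.0063
```

Emit:
{"op": "play_rows", "data": {"deltas": "0 0 0.06 0 0;0 0 0 0 0;0 0 0 0 0"}}

```text
time: 14.62
tcp_pos: [508.1, 177.1, 174.2]
eef_rot: [-0.128, -3.047, 0.08]
contact_force: [-0.1, 0.2, 0.2]
width: 92.9
```

```bash
python3 d.py
```

```text
t 14.62 pos [508.1 177.1 174.2] psi 1.4891 tilt [-0.093 -0.048 -0.995] F [-0.1  0.2  0.2] w 92.9 j6 -1.21
```

Emit:
{"op": "play_rows", "data": {"deltas": "0.06 0 0 0 0;0 0 0 0 0;0 0 0 0 0"}}

```text
time: 15.0
tcp_pos: [450.1, 183.3, 184.4]
eef_rot: [-0.129, -3.054, 0.076]
contact_force: [0.5, -0.2, 1.2]
width: 93.2
```

```bash
python3 d.py
```

```text
t 15.0 pos [450.1 183.3 184.4] psi 1.4886 tilt [-0.086 -0.046 -0.995] F [ 0.5 -0.2  1.2] w 93.2 j6 -1.18
```

Emit:
{"op": "play_rows", "data": {"deltas": "-0.06 0 0 0 0;0 0 0 0 0;0 0 0 0 0"}}

```text
time: 15.38
tcp_pos: [513.5, 178.3, 181.7]
eef_rot: [-0.13, -3.058, 0.074]
contact_force: [-0.3, 0.4, 0.0]
width: 93.3
```

```bash
python3 d.py
```

```text
t 15.38 pos [513.5 178.3 181.7] psi 1.4882 tilt [-0.082 -0.045 -0.996] F [-0.3  0.4  0. ] w 93.3 j6 -1.22
```

Emit:
{"op": "play_rows", "data": {"deltas": "0 0 -0.06 0 0;0 0 0 0 0;0 0 0 0 0"}}

```text
time: 15.75
tcp_pos: [517.6, 181.2, 243.7]
eef_rot: [-0.129, -3.058, 0.074]
contact_force: [-0.3, -0.5, 0.2]
width: 92.8
```

```bash
python3 d.py
```

```text
t 15.75 pos [517.6 181.2 243.7] psi 1.4885 tilt [-0.082 -0.045 -0.996] F [-0.3 -0.5  0.2] w 92.8 j6 -1.22
```

Emit:
{"op": "play_rows", "data": {"deltas": "0.06 0 0 0 0;0 0 0 0 0;-0.06 0 0 0 0;0 0 0 0 0;0.06 0 0 0 0;0 0 0 0 0;-0.06 0 0 0 0;0 0 0 0 0;0.06 0 0 0 0;0 0 0 0 0;-0.06 0 0 0 0;0 0 0 0 0"}}

```text
time: 17.25
tcp_pos: [516.2, 181.0, 238.0]
eef_rot: [-0.127, -3.052, 0.077]
contact_force: [-0.2, 0.1, 0.2]
width: 92.8
```

```bash
python3 d.py
```

```text
t 17.25 pos [516.2 181.  238. ] psi 1.4901 tilt [-0.088 -0.047 -0.995] F [-0.2  0.1  0.2] w 92.8 j6 -1.22
```

Emit:
{"op": "play_rows", "data": {"deltas": "0.04 0 0 0 0;0 0 0 0 0;0 0 0 0 0;0 0 0 0 0;-0.04 0 0 0 0;0 0 0 0 0;0 0 0 0 0;0 0 0 0 0"}}

```text
time: 18.25
tcp_pos: [517.7, 181.1, 238.3]
eef_rot: [-0.128, -3.053, 0.076]
contact_force: [0.3, 0.2, -0.2]
width: 93.3
```

```bash
python3 d.py
```

```text
t 18.25 pos [517.7 181.1 238.3] psi 1.4893 tilt [-0.086 -0.046 -0.995] F [ 0.3  0.2 -0.2] w 93.3 j6 -1.22
```

Emit:
{"op": "play_rows", "data": {"deltas": "-0.03 0 -0.045 0 0;-0.03 0 -0.045 0 0;0 0 0 0 0;0.012 0 0.018 0 0;0.012 0 0.018 0 0;0.012 0 0.018 0 0;0.012 0 0.018 0 0;0.012 0 0.018 0 0;0 0 0 0 0"}}

```text
time: 19.38
tcp_pos: [508.0, 181.3, 234.2]
eef_rot: [-0.123, -3.044, 0.079]
contact_force: [-0.4, -0.8, 0.1]
width: 92.9
```

```bash
python3 d.py
```

```text
t 19.38 pos [508.  181.3 234.2] psi 1.4927 tilt [-0.096 -0.048 -0.994] F [-0.4 -0.8  0.1] w 92.9 j6 -1.22
```

Emit:
{"op": "play_rows", "data": {"deltas": "0.06 0 0 0 0;0.06 0 0 0 0;0 0 0 0 0;-0.06 0 0 0 0;-0.06 0 0 0 0;0 0 0 0 0"}}

```text
time: 20.12
tcp_pos: [510.2, 181.5, 236.2]
eef_rot: [-0.121, -3.049, 0.077]
contact_force: [-0.4, -1.1, 0.5]
width: 93.3
```

```bash
python3 d.py
```

```text
t 20.12 pos [510.2 181.5 236.2] psi 1.4939 tilt [-0.091 -0.047 -0.995] F [-0.4 -1.1  0.5] w 93.3 j6 -1.22
```

Emit:
{"op": "play_rows", "data": {"deltas": "0.042 0 0.042 0 0;-0.042 0 -0.042 0 0;0.042 0 0.042 0 0;-0.042 0 -0.042 0 0;0 0 0 0 0"}}

```text
time: 20.75
tcp_pos: [494.5, 174.7, 224.8]
eef_rot: [-0.117, -2.984, 0.104]
contact_force: [0.2, -0.4, 0.0]
width: 93.1
```

```bash
python3 d.py
```

```text
t 20.75 pos [494.5 174.7 224.8] psi 1.498 tilt [-0.155 -0.063 -0.986] F [ 0.2 -0.4  0. ] w 93.1 j6 -1.22
```

Emit:
{"op": "play_rows", "data": {"deltas": "0.042 0 -0.042 0 0;-0.042 0 0.042 0 0;0.042 0 -0.042 0 0;-0.042 0 0.042 0 0;0 0 0 0 0"}}

```text
time: 21.38
tcp_pos: [491.4, 175.3, 225.4]
eef_rot: [-0.116, -2.975, 0.109]
contact_force: [-0.7, -0.9, -0.3]
width: 93.2
```

```bash
python3 d.py; python3 -c "
from rig import arm
print(arm.read_state()['joints'])"
```

```text
t 21.38 pos [491.4 175.3 225.4] psi 1.4991 tilt [-0.164 -0.067 -0.984] F [-0.7 -0.9 -0.3] w 93.2 j6 -1.22
[ 0.26491218  0.38601528  1.59398871 -0.02197673  1.33817534 -1.2209051 ]
```

Emit:
{"op": "play_rows", "data": {"deltas": "-0.03 0 -0.05 0 0;-0.03 0 -0.05 0 0;-0.055 0 -0.02 0 0;-0.055 0 -0.01 0 0;-0.055 0 -0.01 0 0;-0.05 0 -0.01 0 0;-0.05 0 -0.01 0 0;-0.05 0 -0.01 0 0"}}

```text
time: 22.38
tcp_pos: [806.5, 152.7, 336.7]
eef_rot: [-0.112, -3.018, 0.095]
contact_force: [-17.8, -3.1, 20.2]
width: 93.0
```

```bash
python3 d.py; python3 -c "
from rig import arm
print(arm.read_state()['joints'])"
```

```text
t 22.38 pos [806.5 152.7 336.7] psi 1.5005 tilt [-0.121 -0.058 -0.991] F [-17.8  -3.1  20.2] w 93.0 j6 -1.38
[ 0.14406607  1.13026854  0.0112258  -0.04760079  2.12861988 -1.37510009]
```

Emit:
{"op": "play_rows", "data": {"deltas": "0.03 0 0 0 0;0 0 0 0 0"}}

```text
time: 22.62
tcp_pos: [789.6, 154.0, 331.9]
eef_rot: [-0.113, -3.004, 0.099]
contact_force: [0.0, -0.0, 1.1]
width: 93.6
```

```bash
python3 d.py; python3 -c "
from rig import arm
print(arm.read_state()['joints'])"
```

```text
t 22.62 pos [789.6 154.  331.9] psi 1.5005 tilt [-0.135 -0.06  -0.989] F [ 0.  -0.   1.1] w 93.6 j6 -1.36
[ 0.14850725  1.00995179  0.26553741 -0.04385702  2.00916599 -1.3631377 ]
```

Emit:
{"op": "play_rows", "data": {"deltas": "0.05 0 0 -0.04 0;0.06 0 0 -0.04 0;0.06 0 0 -0.04 0;0.06 0 0 -0.04 0;0.06 0 0 -0.04 0;0.05 0 0 0 0;0.03 0 0 0 0"}}

```text
time: 23.5
tcp_pos: [452.3, 149.3, 398.6]
eef_rot: [0.173, -3.036, 0.071]
contact_force: [-0.0, 0.1, 0.3]
width: 93.1
```

```bash
python3 d.py; python3 -c "
from rig import arm
print(arm.read_state()['joints'])"
```

```text
t 23.5 pos [452.3 149.3 398.6] psi 1.6865 tilt [-0.097 -0.052 -0.994] F [-0.   0.1  0.3] w 93.1 j6 -1.45
[ 0.2374967   0.14350315  1.48658232 -0.02802002  1.61826715 -1.44668643]
```

Emit:
{"op": "play_rows", "data": {"deltas": "-0.05 0 0 0 0;-0.06 0 0 0 0;-0.06 0 0 0 0;-0.06 0 0 0 0;-0.03 0 0 0 0"}}

```text
time: 24.12
tcp_pos: [719.3, 181.5, 400.6]
eef_rot: [0.178, -3.074, 0.063]
contact_force: [-0.4, 0.5, -0.3]
width: 93.0
```

```bash
python3 d.py; python3 -c "
from rig import arm
print(arm.read_state()['joints'])"
```

```text
t 24.12 pos [719.3 181.5 400.6] psi 1.6876 tilt [-0.059 -0.044 -0.997] F [-0.4  0.5 -0.3] w 93.0 j6 -1.5
[ 0.19636278  0.72430802  0.63115868 -0.03318805  1.85238428 -1.49822218]
```

Emit:
{"op": "play_rows", "data": {"deltas": "0.05 0 0 0 0;0.06 0 0 0 0;0.06 0 0 0 0;0.06 0 0 0 0;0.04 0 0 0 0;0.02 0 0 0 0"}}

```text
time: 24.88
tcp_pos: [440.6, 151.3, 429.7]
eef_rot: [0.179, -3.101, 0.056]
contact_force: [0.4, 1.4, 0.3]
width: 93.2
```

```bash
python3 d.py; python3 -c "
from rig import arm
print(arm.read_state()['joints'])"
```

```text
t 24.88 pos [440.6 151.3 429.7] psi 1.6867 tilt [-0.033 -0.038 -0.999] F [0.4 1.4 0.3] w 93.2 j6 -1.44
[ 0.24789743  0.07721219  1.48663674 -0.02863681  1.61868465 -1.43896816]
```

Emit:
{"op": "play_rows", "data": {"deltas": "-0.05 0 0 0 0;-0.06 0 0 0 0;-0.06 0 0 0 0;-0.06 0 0.02 0 0;-0.03 0 0.03 0 0;0.04 0 0.05 0.04 0;0.05 0 0.05 0.04 0;0.04 0 0.05 0.04 0;0.02 0 0.03 0.04 0;0 0 0 0 0"}}

```text
time: 26.12
tcp_pos: [576.9, 171.4, 231.1]
eef_rot: [0.072, 3.105, -0.035]
contact_force: [0.8, 0.3, 1.2]
width: 92.7
```

```bash
python3 d.py 519.5 185.7 110 1.483
```

```text
t 26.12 pos [576.9 171.4 231.1] psi 1.524 tilt [ 0.035 -0.023 -0.999] F [0.8 0.3 1.2] w 92.7 j6 -1.29
delta m [0.0624 0.0142 0.1187] turn 0.041
```

Emit:
{"op": "play_rows", "data": {"deltas": "0.042 0.014 0.042 0.04 0;-0.042 0 -0.042 0 0;0.042 0 0.042 0 0;0.02 0 0.04 0 0;0 0 0.03 0 0;0 0 0 0 0"}}

```text
time: 26.88
tcp_pos: [539.8, 190.4, 137.3]
eef_rot: [0.126, 3.088, -0.025]
contact_force: [-0.0, -0.6, 0.4]
width: 93.3
```

```bash
python3 d.py 519.5 185.7 90 1.483
```

```text
t 26.88 pos [539.8 190.4 137.3] psi 1.4889 tilt [ 0.05  -0.018 -0.999] F [-0.  -0.6  0.4] w 93.3 j6 -1.19
delta m [ 0.0223 -0.0057  0.0463] turn 0.0059
```

Emit:
{"op": "play_rows", "data": {"deltas": "-0.06 0 0 0 0;0.06 0 0 0 0;-0.06 0 0 0 0;0.06 0 0 0 0;0.01 0 0 0 0;0 0 0 0 0"}}

```text
time: 27.62
tcp_pos: [543.8, 193.8, 147.6]
eef_rot: [0.121, 3.084, -0.022]
contact_force: [0.8, -0.5, -0.0]
width: 93.0
```

```bash
python3 d.py 519.5 185.7 90 1.483
```

```text
t 27.62 pos [543.8 193.8 147.6] psi 1.492 tilt [ 0.054 -0.017 -0.998] F [ 0.8 -0.5 -0. ] w 93.0 j6 -1.19
delta m [ 0.0267 -0.0093  0.0563] turn 0.009
```

Emit:
{"op": "play_rows", "data": {"deltas": "-0.042 0 -0.042 0 0;0.042 0 0.042 0 0;-0.042 0 -0.042 0 0;0.042 0 0.042 0 0;0 0 0 0 0"}}

```text
time: 28.25
tcp_pos: [547.3, 192.7, 155.4]
eef_rot: [0.12, 3.092, -0.025]
contact_force: [0.2, -0.8, 1.0]
width: 93.0
```

```bash
python3 d.py 519.5 185.7 90 1.483
```

```text
t 28.25 pos [547.3 192.7 155.4] psi 1.4927 tilt [ 0.046 -0.018 -0.999] F [ 0.2 -0.8  1. ] w 93.0 j6 -1.2
delta m [ 0.0303 -0.0082  0.0641] turn 0.0097
```

Emit:
{"op": "play_rows", "data": {"deltas": "-0.044 0 -0.044 0 0;0.044 0 0.044 0 0;-0.044 0 -0.044 0 0;0.044 0 0.044 0 0;-0.044 0 -0.044 0 0;0.044 0 0.044 0 0;0.02 -0.008 0.03 0.009 0;0 0 0 0 0"}}

```text
time: 29.25
tcp_pos: [536.0, 183.5, 139.9]
eef_rot: [0.134, 3.107, -0.031]
contact_force: [0.1, 0.1, 0.2]
width: 93.1
```

```bash
python3 d.py 519.5 185.7 80 1.483
```

```text
t 29.25 pos [536.  183.5 139.9] psi 1.4845 tilt [ 0.031 -0.021 -0.999] F [0.1 0.1 0.2] w 93.1 j6 -1.2
delta m [0.0185 0.0019 0.0593] turn 0.0015
```

Emit:
{"op": "play_rows", "data": {"deltas": "0.01 0.002 0.03 0 0;0.008 0 0.03 0 0;0.001 0 0.025 0 0;0.001 0 0.011 0 0"}}

```text
time: 29.75
tcp_pos: [531.4, 187.9, 50.6]
eef_rot: [0.133, 3.09, -0.023]
contact_force: [0.4, 0.1, 0.7]
width: 92.7
```

```bash
python3 d.py 519.5 185.7 41 1.483
```

```text
t 29.75 pos [531.4 187.9  50.6] psi 1.4847 tilt [ 0.048 -0.017 -0.999] F [0.4 0.1 0.7] w 92.7 j6 -1.18
delta m [ 0.0121 -0.0031  0.009 ] turn 0.0017
```

Emit:
{"op": "play_rows", "data": {"deltas": "0 0 -0.06 0 0;0 0 -0.05 0 0;-0.044 0 -0.044 0 0;0.044 0 0.044 0 0;-0.044 0 -0.044 0 0;0.044 0 0.044 0 0;-0.044 0 -0.044 0 0;0.044 0 0.044 0 0;-0.044 0 -0.044 0 0;0.044 0 0.044 0 0;-0.044 0 -0.044 0 0;0.044 0 0.044 0 0"}}

```text
time: 31.25
tcp_pos: [525.9, 184.4, 181.0]
eef_rot: [-0.132, -3.131, 0.046]
contact_force: [-0.3, 0.1, -1.5]
width: 93.1
```

```bash
python3 d.py 519.5 185.7 80 1.483
```

```text
t 31.25 pos [525.9 184.4 181. ] psi 1.4868 tilt [-0.009 -0.029 -1.   ] F [-0.3  0.1 -1.5] w 93.1 j6 -1.21
delta m [0.0058 0.0038 0.101 ] turn 0.0038
```

Emit:
{"op": "play_rows", "data": {"deltas": "0.004 0.002 0.045 0.003 0;0.001 0 0.04 0 0;0.001 0 0.03 0 0;0 0 0.018 0 0;0 0 0 0 0"}}

```text
time: 31.88
tcp_pos: [525.4, 184.8, 51.5]
eef_rot: [0.136, 3.136, -0.041]
contact_force: [-0.5, -0.3, -0.3]
width: 92.9
```

```bash
python3 d.py 519.5 185.7 41 1.483
```

```text
t 31.88 pos [525.4 184.8  51.5] psi 1.4842 tilt [ 0.002 -0.026 -1.   ] F [-0.5 -0.3 -0.3] w 92.9 j6 -1.19
delta m [0.006  0.0007 0.0104] turn 0.0012
```

Good tilt. Final descent and grip.

Emit:
{"op": "play_rows", "data": {"deltas": "0.006 0.001 0.01 0.001 0;0.001 0 0.001 0 0;0 0 0 0 255;0 0 0 0 255;0 0 0 0 255;0 0 0 0 255;0 0 0 0 255", "grip_force": 42}}

```text
time: 32.75
tcp_pos: [520.6, 186.9, 43.4]
eef_rot: [0.137, 3.13, -0.038]
contact_force: [-0.3, -0.1, -0.1]
width: 47.8
```

```bash
python3 d.py 519.5 185.7 41 1.483
```

```text
t 32.75 pos [520.6 186.9  43.4] psi 1.4832 tilt [ 0.007 -0.025 -1.   ] F [-0.3 -0.1 -0.1] w 47.8 j6 -1.18
delta m [ 0.001  -0.0012  0.0024] turn 0.0002
```

Emit:
{"op": "play_rows", "data": {"deltas": "0.001 -0.001 0.002 0 255;0 0 0 0 255;0 0 0 0 255;0 0 0 0 255;0 0 0 0 255"}}

```text
time: 33.38
tcp_pos: [519.4, 185.9, 41.2]
eef_rot: [0.137, 3.13, -0.038]
contact_force: [0.6, 1.4, 0.2]
width: 23.9
```

```bash
python3 d.py 519.5 185.7 41 1.483
```

```text
t 33.38 pos [519.4 185.9  41.2] psi 1.4831 tilt [ 0.007 -0.025 -1.   ] F [0.6 1.4 0.2] w 23.9 j6 -1.18
delta m [-0.0001 -0.0002  0.0002] turn 0.0001
```

Emit:
{"op": "play_rows", "data": {"deltas": "0 0 0 0 255;0 0 -0.02 0 255;0 0 -0.035 0 255;0 0 -0.035 0 255;0 0 -0.01 0.12 255;0 0 0 0.17 255;0 0 0 0.17 255;0 0 0 0.17 255;0 0 0 0.17 255"}}

```text
time: 34.5
tcp_pos: [516.8, 188.0, 142.9]
eef_rot: [1.377, 2.808, -0.035]
contact_force: [0.1, 0.3, -0.8]
width: 24.1
```

```bash
python3 d.py 650 47.5 119 -.119
```

```text
t 34.5 pos [516.8 188.  142.9] psi 0.6586 tilt [ 0.002 -0.026 -1.   ] F [ 0.1  0.3 -0.8] w 24.1 j6 -0.36
delta m [-0.1921  0.0196  0.0278] turn 0.7776
```

Emit:
{"op": "play_rows", "data": {"deltas": "0 0 0 0.17 255;0 0 0 0.17 255;0 0 0 0.17 255;0 0 0 0.17 255;0 0 0 0.08 255;0 0 0 0 255"}}

```text
time: 35.25
tcp_pos: [515.5, 187.7, 141.6]
eef_rot: [2.345, 2.062, -0.028]
contact_force: [0.4, -0.4, -1.6]
width: 24.0
```

```bash
python3 d.py 650 47.5 119 -.119
```

```text
t 35.25 pos [515.5 187.7 141.6] psi -0.1281 tilt [-0.001 -0.026 -1.   ] F [ 0.4 -0.4 -1.6] w 24.0 j6 0.42
delta m [-0.1213  0.1513  0.0261] turn -0.0091
```

Emit:
{"op": "play_rows", "data": {"deltas": "-0.02 0.03 0.004 -0.005 255;-0.025 0.035 0.004 -0.004 255;-0.025 0.035 0.004 0 255;-0.025 0.03 0.004 0 255;-0.015 0.015 0.004 0 255;0 0 0 0 255"}}

```text
time: 36.0
tcp_pos: [649.3, 58.0, 123.1]
eef_rot: [2.322, 2.09, -0.031]
contact_force: [-0.6, 0.7, -1.3]
width: 23.6
```

```bash
python3 d.py 650 47.5 119 -.119
python3 - <<'E'
from h import *
from scipy.spatial.transform import Rotation as R
q=np.load('q.npy');st=arm.read_state();M=R.from_rotvec(st['eef_rot']).as_matrix();g=st['tcp_pos']-19*M[:,2]
c,s_=np.cos(q[2]),np.sin(q[2]);B=np.array([[c,-s_,0],[s_,c,0],[0,0,1]]);o=np.array([q[0],q[1],138])
print('grip in bore',(B.T@(g-o)).round(1),'tip pred',(B.T@(g-172*M[:,0]-o)).round(1))
im=[]
for n in('scene','top'):
    s=cam(n);u=proj(s,o+B@[0,70,0])[0].astype(int)
    x0,y0=u[0]-45,u[1]-45
    a=cv2.resize(s['frame'][y0:y0+90,x0:x0+90,::-1],(400,400),interpolation=2);im.append(a)
    print(n,x0,y0,[((proj(s,o+B@np.array(p))[0]-[x0,y0]+.5)*400/90-.5).round(1) for p in ([0,43,0],[0,-43,0])], 'tip/shoulder pred',[((proj(s,g-l*M[:,0])[0]-[x0,y0]+.5)*400/90-.5).round(1) for l in(172,32)])
    for k in('pin_tip','pin_shoulder'):
        print(k,[(((np.array(d['position'])-[x0,y0]+.5)*400/90-.5).round(1),round(d['confidence'],2)) for d in arm.landmark_of(n,k)[:3]])
cv2.imwrite('pics/z6.png',np.hstack(im))
E
```

```text
t 36.0 pos [649.3  58.  123.1] psi -0.105 tilt [-0.003 -0.026 -1.   ] F [-0.6  0.7 -1.3] w 23.6 j6 0.15
delta m [-0.0102  0.0018  0.0043] turn 0.014
grip in bore [ -1.9 245.8   4.1] tip pred [ 0.5 73.9  8.5]
scene 203 133 [array([190.2, 177.8]), array([152.8, 103.8])] tip/shoulder pred [array([203.2, 197. ]), array([277. , 339.5])]
pin_tip [(array([867.9, 411.5]), 0.91), (array([678.2, 185.3]), 0.71), (array([208.4, 223.5]), 0.45)]
pin_shoulder [(array([703.1, 472.4]), 0.81), (array([277.3, 316.4]), 0.63), (array([499.1, 204.8]), 0.58)]
top 269 152 [array([241.6, 208.6]), array([359.7, 223.6])] tip/shoulder pred [array([200.3, 201.6]), array([  6.5, 180.3])]
pin_tip [(array([195.9, 216.4]), 0.68), (array([135.1, 723.5]), 0.6)]
pin_shoulder [(array([195.5, 560.8]), 0.74), (array([ -2.3, 167.5]), 0.63)]
```

View pics/z6.png

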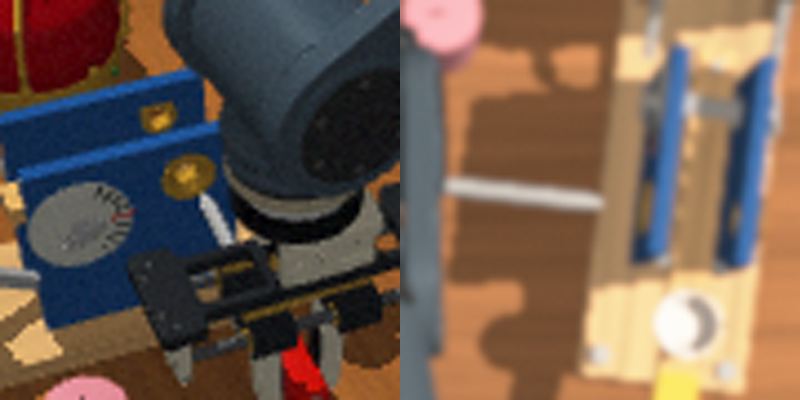

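Emit:
{"op": "play_rows", "data": {"deltas": "-0.008 0.002 0.006 0.014 255;0 0 0 0 255"}}

```text
time: 36.55
tcp_pos: [649.8, 51.5, 118.1]
eef_rot: [2.334, 2.075, -0.029]
contact_force: [-0.7, 0.3, -1.2]
width: 24.0
```

```bash
cat > b.py <<'E'
from h import *
q=np.load('q.npy');st=arm.read_state();M=R.from_rotvec(st['eef_rot']).as_matrix();g=st['tcp_pos']-19*M[:,2]
c,s_=np.cos(q[2]),np.sin(q[2]);B=np.array([[c,-s_,0],[s_,c,0],[0,0,1]]);o=np.array([q[0],q[1],138])
p=-M[:,0]-.009*-M[:,2]*-1
p=-M[:,0]+.009*M[:,2]; p/=np.linalg.norm(p)
psi=np.arctan2(M[1,1],M[0,1])
print('t',round(st['time'],2),'psi',psi.round(4),'tilt',M[:,2].round(3),'w',round(st['width'],1),'F bore',(B.T@st['contact_force']).round(1),'mom',st['moment'].round(2))
print('grip',(B.T@(g-o)).round(1),'tip',(B.T@(g+172*p-o)).round(1),'slope',p[2].round(4),'yaw err',((B.T@p)[0]).round(4))
print('cmd per bore axes: tool', (M.T@B).round(3).tolist())
E
python3 b.py
```

```text
t 36.55 psi -0.1173 tilt [-0.002 -0.026 -1.   ] w 24.0 F bore [-0.7  0.3 -1.2] mom [0.01 0.04 0.04]
grip [ -0.7 239.4  -0.9] tip [-0.4 67.4  2. ] slope 0.0169 yaw err 0.0018
cmd per bore axes: tool [[-0.002, 1.0, -0.026], [1.0, 0.002, 0.001], [0.001, -0.026, -1.0]]
```

Emit:
{"op": "play_rows", "data": {"deltas": "-0.015 0.0005 0.0015 0.001 255;-0.015 0 0.0005 0 255;-0.01 0 0.0003 0 255;0 0 0 0 255"}}

```text
time: 37.05
tcp_pos: [645.2, 7.9, 116.9]
eef_rot: [2.336, 2.073, -0.029]
contact_force: [0.5, 0.0, -1.7]
width: 23.9
```

```bash
python3 b.py
```

```text
t 37.05 psi -0.1193 tilt [-0.002 -0.026 -1.   ] w 23.9 F bore [ 0.5  0.1 -1.7] mom [0.05 0.05 0.02]
grip [-1.000e-01  1.956e+02 -2.100e+00] tip [-0.1 23.7  0.8] slope 0.017 yaw err -0.0002
cmd per bore axes: tool [[0.0, 1.0, -0.026], [1.0, -0.0, 0.001], [0.001, -0.026, -1.0]]
```

Emit:
{"op": "play_rows", "data": {"deltas": "-0.012 0 0.0003 0 255;-0.012 0 0.0003 0 255;-0.01 0 0.0003 0 255;0 0 0 0 255"}}

```text
time: 37.55
tcp_pos: [640.9, -28.2, 117.0]
eef_rot: [2.336, 2.073, -0.029]
contact_force: [0.3, 0.5, -2.7]
width: 23.9
```

```bash
python3 b.py
```

```text
t 37.55 psi -0.1193 tilt [-0.001 -0.026 -1.   ] w 23.9 F bore [ 0.2  0.5 -2.7] mom [0.05 0.1  0.05]
grip [-1.000e-01  1.592e+02 -2.000e+00] tip [ -0.1 -12.7   0.9] slope 0.017 yaw err -0.0002
cmd per bore axes: tool [[0.0, 1.0, -0.026], [1.0, -0.0, 0.002], [0.002, -0.026, -1.0]]
```

Emit:
{"op": "play_rows", "data": {"deltas": "-0.01 0 0.0003 0 255;-0.01 0 0.0003 0 255;-0.008 0 0.0002 0 255;0 0 0 0 255"}}

```text
time: 38.05
tcp_pos: [637.3, -57.9, 116.9]
eef_rot: [2.336, 2.073, -0.029]
contact_force: [0.3, 0.1, -1.7]
width: 23.2
```

```bash
python3 b.py
```

```text
t 38.05 psi -0.1192 tilt [-0.001 -0.026 -1.   ] w 23.2 F bore [ 0.3  0.2 -1.7] mom [ 0.03  0.04 -0.02]
grip [-1.000e-01  1.294e+02 -2.100e+00] tip [ -0.1 -42.6   0.8] slope 0.017 yaw err -0.0001
cmd per bore axes: tool [[0.0, 1.0, -0.026], [1.0, -0.0, 0.002], [0.002, -0.026, -1.0]]
```

Emit:
{"op": "play_rows", "data": {"deltas": "-0.009 0 0.0003 0 255;-0.009 0 0.0003 0 255;-0.003 0 0 0 255;0 0 0 0 255;0 0 0 0 255"}}

```text
time: 38.67
tcp_pos: [634.7, -79.9, 116.8]
eef_rot: [2.336, 2.073, -0.028]
contact_force: [1.1, 1.3, -2.1]
width: 23.6
```

```bash
python3 b.py
python3 - <<'E'
from h import *
q=np.load('q.npy');st=arm.read_state();M=R.from_rotvec(st['eef_rot']).as_matrix();g=st['tcp_pos']-19*M[:,2];im=[]
for n in('scene','top'):
    s=cam(n);u=proj(s,[622,-190,138])[0].astype(int);x0,y0=u-40
    im.append(cv2.resize(s['frame'][y0:y0+80,x0:x0+80,::-1],(400,400),interpolation=2))
    print(n,'tip pred',((proj(s,g-172*M[:,0])[0]-[x0,y0]+.5)*5-.5).round(1))
cv2.imwrite('pics/z7.png',np.hstack(im))
E
```

```text
t 38.67 psi -0.119 tilt [-0.001 -0.026 -1.   ] w 23.6 F bore [ 0.9  1.4 -2.1] mom [ 0.01  0.06 -0.  ]
grip [-1.000e-01  1.071e+02 -2.200e+00] tip [ -0.  -64.8   0.7] slope 0.0168 yaw err 0.0002
cmd per bore axes: tool [[-0.0, 1.0, -0.026], [1.0, 0.0, 0.002], [0.002, -0.026, -1.0]]
scene tip pred [176.6 144.2]
top tip pred [299.  215.6]
```

View pics/z7.png

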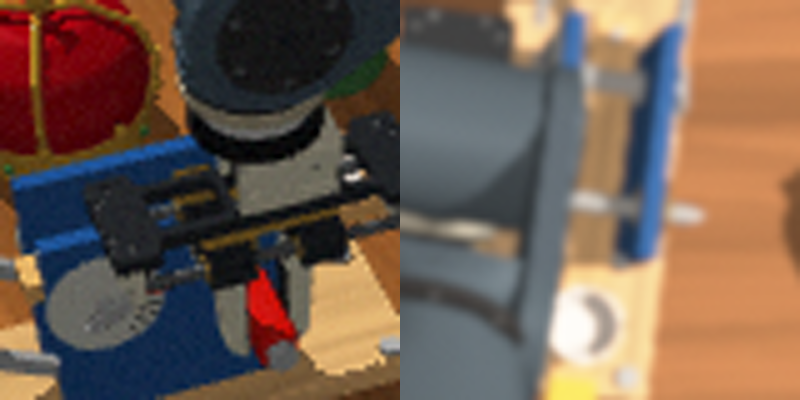

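```bash
python3 b.py; python3 -c "
from rig import arm
print(arm.job_done())"
```

```text
t 38.77 psi -0.1188 tilt [-0.001 -0.026 -1.   ] w 23.5 F bore [ 0.  -0.  -1.4] mom [ 0.05  0.03 -0.02]
grip [-1.000e-01  1.072e+02 -2.200e+00] tip [ -0.  -64.8   0.7] slope 0.0169 yaw err 0.0003
cmd per bore axes: tool [[-0.0, 1.0, -0.026], [1.0, 0.0, 0.002], [0.002, -0.026, -1.0]]
the job is handed in; nothing more can be done
None
```

I pushed the throwing arm level, took the red-handled pin from the rack and threaded it through both bushings from the left, over the arm. I handed the job in at 38.8 s with the pin still gripped.

**Last checks:**
- **Pin position:** from the measured tool pose and my fit of the catapult, the tip is 65 mm from bore_mid, about 22 mm out of the far bushing. It is within about 1 mm of the axis sideways and in height. The top picture puts the tip about 2 to 3 mm further out than that, still inside the allowed range.
- **Pin tilt:** it slopes about 0.017 rad, tip up. The shoulder works out at about 2 mm off the axis, against the 12 mm allowed; it was hidden from the cameras.
- **Forces:** the wrist reads about 1.4 N downwards, roughly the pin's own weight, with no sideways force. I set the grip to 42 N and the fingers read 23.5 mm on the 24 mm handle.
- **Arm level:** I judged this from the fingertip height of 123 mm on the tab and from the pictures. I did not measure the joint angle again after the pin went in.

**What went wrong on the way:**
- The tool tilt drifted from row to row, and I spent about 20 s on correction strokes before gripping the pin.
- During one of those strokes the elbow joint reached 0.011 rad, against its limit of 0.01, with a brief reading of about 27 N. I backed off at once. The readings I took did not pass the limit, but I did not sample every instant.
- I did not check the bystanders again at the end; none was seen to move and no knock showed in the forces I read.

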